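Hold a new heel sole on an upturned ski boot for screwing

ROBOT

A 6-joint arm with a two-finger parallel gripper is mounted at the origin on the work surface. World frame = base frame: x ahead of the robot, y to its left, z up, the work surface at z = 0. Lengths are in m, angles in rad, forces in N, time in s.
With the tool pointing down it reaches from about 0.375 to 0.9 m from the base axis. Payload 3.1 kg.
Tool frame: the origin (TCP) lies between the finger pads; the fingertips stand manip.finger_overhang ahead of it and the grasp point (between the pads) lies 5 mm behind it (manip.finger_overhang is the distance from the TCP to the fingertips, in m); z points along the fingers, y is the line along which they close (so a half turn about z gives the same grasp; the last joint's range is limited). The gripper opens to 85 mm and grips with 20 to 120 N. Pads are 22 mm wide; open, the fingers measure 114 mm over their backs; the gripper's body (76 mm by 85 mm) begins 54 mm behind the grasp point. The pads swing forward as they close: fully open they stand 13 mm farther back than shut.
Start: joints at [1.006, 0.527, 1.433, -0, 1.181, -0.178], TCP at [0.235, 0.579, 0.245] pointing down, gripper open.
Joint ranges: [-3.08, 3.08], [-0.75, 2.2], [0.22, 2.44], [-1.43, 4.57], [0, 2.65], [-2.85, 2.85]. Speed limits (rad/s): [2.79, 2.79, 3.14, 3.14, 3.14, 3.14].

INTERFACE

Orientations are given as a unit quaternion [x, y, z, w].
In Python, from station import manip gives the robot as it stands.
- The arm moves only by the tool drive_tool, never from a script. Its argument "plan" is a list of rows, each a list of 7 numbers: the shift along the tool's x, y, z in m, then the turn, a rotation vector about the tool's x, y, z in degrees, then the opening, from -1 (shut) to 1 (fully open). In form: [[x, y, z, wx, wy, wz, gripper], ...]. A call has 1 to 10 rows; each row shifts and turns the commanded pose from where the row before left it, along the tool's axes as they then stand; what a row does not reach is not made up. A row lasts 1/10 s, in which the tool goes at most 50 mm and 8.59 degrees, less where a joint would pass 70% of its speed; a pose out of reach is approached as far as the arm can. A call is refused whole if a number of a shift passes 0.05 or a number of a turn 8.59, either way. A call with a gripper value outside its range is refused whole. The fingers move at their own pace and stop on an object; "newtons" is the grip in N (left out, the last holds). Time passes only in rows, so rows that do not move let the fingers close. It gives the time, the measured TCP pose, the force, the opening and the grip force at its end, in the units of the state.
- manip.sense(): the state, without advancing time (a new reading comes with each control period).
- manip.snapshot(name): name is "scene" or "top" or "wrist"; returns a dict with "image" (400x640x3 uint8, red, green, blue), "z_map" (400x640 float32, m along the optical axis (not along the pixel's ray), 0 where there is no reading), "fov_y" (degrees; the focal length in pixels is half the picture's height over the tangent of half this angle, whatever the lens; pixels are square), "cx", "cy" (the principal point, pixels), "extrinsics" (4x4, takes a point from camera to world coordinates); the wrist camera has in their place "mount" (4x4, takes a point from camera to tool coordinates, whose origin is the TCP and whose axes are the flange's). Camera axes: x right, y up, looking along -z (the intrinsics and any distortion apply to the point x, -y, -z); pixel columns grow to the right and rows downward; lengths in m; the calibration is good to about 2 mm. A picture is of the moment at which its call begins: read the wrist's pose just before it.
- manip.sign_off(): hands the job in; it is judged then, once.
The state is a dict: "t": time; "q": joint angles; "qd": joint speeds; "tau": joint torques, N m; "tcp_pos": TCP position; "tool_rot": TCP orientation; "force": force on the tool from outside, world axes, zero at the start; "ft_torque": the same for the moment, N m; "finger_gap": opening from 0.0 (shut) to 1.0 (fully open); "gripper_force": force on a finger pad.
Only numpy, scipy, OpenCV 4.12 (cv2) and the standard library are available. Lean on these libraries where they do the work, as an engineer would, in place of code of your own. Each camera call takes 0.05 s, during which the arm holds its last target. There are 200 camera calls.

TASK

Pick up the new heel sole by its orange tread block, put it on the upturned ski boot with its narrowed end towards the back of the boot, lowering it over the two brass pins until it lies flush on the white heel seat. Then be my third hand: press it straight down against the boot with a steady push of about 12 newtons (between 8 and 16) and finish while still holding it like that, so that I can drive the screws. Don't push so hard that the sprung boot stand bottoms out, and leave the tub, screwdriver and mallet where they are.

Things in the scene. Friction and masses are not known exactly. Their poses are not given: they have to be found in the camera images.
- sole: Loose heel sole, about 0.13-0.25 kg, flat on the bench: black plate 96 x 64 x 14 mm (x, y, z), two narrowing steps at the -x end (ends at x -64). Orange tread block 40 x 24 mm (x, y) on its middle, 28 mm high, top at z 42: the grip, pinched across y. 12 mm through holes at x -34 and +34, y 0. Origin: centre of the underside, midway between the holes; +x to the wide front end, z up.
- sole_back (a point): Point on the sole's underside at the tip of its narrowed back end, 64 mm from the sole's origin along the sole's -x.
- stand: Boot stand fixed to the bench: grey base 170 x 150 x 20 mm, post, aluminium scale with green mark (140 mm high, at y +66). Carries a blue ski boot lower shell turned upside down, 98 mm wide, from x -59 (back) to +229 (toe), listed as joint boot and point seat. Origin: on the bench right below the middle of the heel seat; x to the toe, z up.
- seat (a point): Middle of the flat white heel seat (106 x 74 mm) on top of the upturned boot; x to the toe, z up. 170 mm above the bench unloaded; sinks with the boot. Two brass pins stand on it at x -34 and +34 mm, y 0: 10 mm diameter, straight for 16 mm, tapering to a 3.6 mm tip at 23 mm. A black toe sole, as high as the seat, begins at x +132.
- boot (a joint): How far the boot has sunk on its sprung stand (m): 0 unloaded, hard stop at 0.020. It sinks straight down 1 mm per 1.2 N of the total load on it (sole's weight included): 8 to 16 N is 6.7 to 13.3 mm, 12 N is 10 mm.
- tub: Bystander: pale screw tub with white cap, 52 mm diameter, 60 mm high; origin at the centre of its underside.
- driver: Bystander: yellow-handled screwdriver lying on the bench, 200 mm long along its x.
- mallet: Bystander: mallet with a dark rubber head lying on the bench, 270 mm long along its x.
Not all that is in view belongs to the job. Of the things like the sole, leave any that is blue or brown; of the rest the larger one is meant.

How it is judged:
By the outcome, as a careful person would: the job done as asked, in the order asked, and still so for the second after the job is handed in, while the arm keeps its last pose, push and grip.
It also fails if it takes over 45 s, if anything falls off the work surface, if the arm or the gripper's body presses on something with over 40 N, if the wrist force passes 120 N, or if a joint passes its speed limit or range.

## Working session

There is one attempt and no reset: what is moved stays moved. The work goes in short steps, Python scripts to look and compute and a tool call to move; the robot and the scene stay as the last step left them, time stands still between calls to the robot, and variables do not carry over. Pictures are saved under pics/ and viewed, at most 10 in all, crops included, and the job is handed in when it is done.

Besides the shell and the picture viewer there is one more tool, called after "Request:" as name([rows], argument=value, ...), one row to a line, values as JSON. drive_tool: Moves the arm, as the interface text tells. Its arguments: {"type":"object","properties":{"plan":{"type":"array"},"newtons":{"type":"number"}},"required":["plan"]}

```bash
mkdir -p pics; cat > h.py <<'E'
import numpy as np, cv2
from station import manip
from scipy.spatial.transform import Rotation as R
def snap(n):
    s=manip.sense(); d=manip.snapshot(n)
    d['f']=d['image'].shape[0]/2/np.tan(np.radians(d['fov_y'])/2)
    if 'mount' in d:
        T=np.eye(4);T[:3,:3]=R.from_quat(s['tool_rot']).as_matrix();T[:3,3]=s['tcp_pos']
        d['T']=T@np.array(d['mount'])
    else: d['T']=np.array(d['extrinsics'])
    return d
def ray(d,u,v):
    c=np.array([(u-d['cx'])/d['f'],-(v-d['cy'])/d['f'],-1.]); return d['T'][:3,3],d['T'][:3,:3]@c
def onz(d,u,v,z):
    o,r=ray(d,u,v); return o+r*(z-o[2])/r[2]
def cloud(d):
    h,w=d['z_map'].shape; u,v=np.meshgrid(np.arange(w),np.arange(h)); z=d['z_map']
    P=np.stack([(u-d['cx'])/d['f']*z,-(v-d['cy'])/d['f']*z,-z],-1)
    return P@d['T'][:3,:3].T+d['T'][:3,3]
def save(n,im): cv2.imwrite('pics/'+n+'.png',im[...,::-1])
E
python3 - <<'E'
from h import *
print(manip.sense(), manip.finger_overhang)
ims=[]
for n in ('top','scene'):
    d=snap(n); save(n,d['image']); print(n,d['fov_y'],d['cx'],d['cy'],d['T'].round(3).tolist(),[k for k in d])
E
```

```text
{'t': 0.0, 'q': array([ 1.00651865e+00,  5.28418561e-01,  1.43392972e+00, -1.95120364e-06,
        1.18142641e+00, -1.78518300e-01]), 'qd': array([ 0.00103246, -0.00035079,  0.00083784, -0.00112195,  0.00020402,
        0.00188716]), 'tau': array([ 8.19490706e-04, -4.42354417e+01, -1.78026491e+01, -2.58733771e-04,
        8.53881327e-03,  1.46514361e-05]), 'tcp_pos': array([0.23476397, 0.57847037, 0.24435413]), 'tool_rot': array([ 1.91685497e-01,  9.81455796e-01, -1.01696091e-03, -3.95109957e-04]), 'force': array([-0.02353456, -0.32886906,  0.19552656]), 'ft_torque': array([ 0.00296254,  0.00220084, -0.00013658]), 'gripper_force': 0.0, 'finger_gap': 1.0015846770338361} 0.014
top 50.78989945861896 314.19229988646777 196.18009979220903 [[0.011, 0.998, -0.058, 0.483], [-1.0, 0.01, -0.021, -0.021], [-0.02, 0.058, 0.998, 1.214], [0.0, 0.0, 0.0, 1.0]] ['image', 'z_map', 'fov_y', 'cx', 'cy', 'extrinsics', 'f', 'T']
scene 43.16753894431078 321.42830002681364 196.62499061464356 [[-0.863, -0.342, 0.371, 1.087], [0.505, -0.571, 0.647, 0.964], [-0.009, 0.746, 0.666, 1.118], [0.0, 0.0, 0.0, 1.0]] ['image', 'z_map', 'fov_y', 'cx', 'cy', 'extrinsics', 'f', 'T']
```

View pics/top.png

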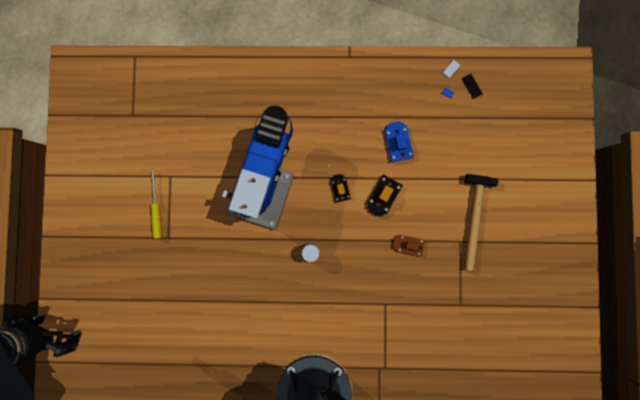

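View pics/scene.png

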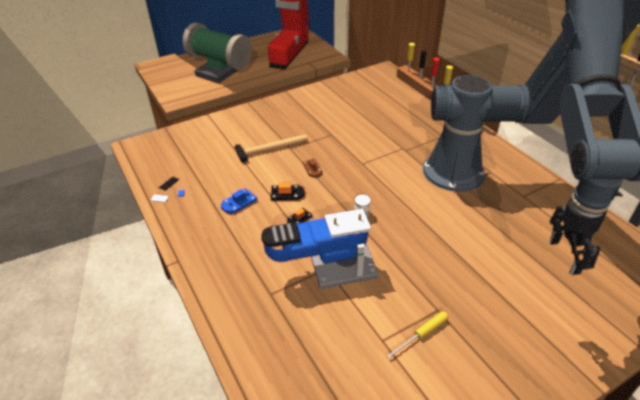

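Candidates in the top view are blue (399,142), brown (408,245), small black/orange (340,188) and larger black/orange (384,195). I choose the last, and the measurement and close crop follow. The boot's white seat is at about (249,195), with its toe up at (272,125).

```bash
python3 - <<'E'
from h import *
d=snap('top'); im=d['image']; P=cloud(d)
hsv=cv2.cvtColor(im,cv2.COLOR_RGB2HSV)
def box(x0,y0,x1,y1,m):
    k=np.zeros(m.shape,np.uint8);k[y0:y1,x0:x1]=m[y0:y1,x0:x1];return k
org=box(365,172,405,220,(hsv[...,0]>8)&(hsv[...,0]<22)&(hsv[...,1]>200)&(hsv[...,2]>170)&(P[...,2]>.03))
blk=box(360,170,410,222,P[...,2]>.007)
seat=box(220,165,275,225,(P[...,2]>.16)&(hsv[...,1]<60)&(hsv[...,2]>120))
for n,m,z in (('org',org,.042),('blk',blk,.014),('seat',seat,.17)):
    c=max(cv2.findContours(m,0,2)[0],key=cv2.contourArea)[:,0]
    W=np.array([onz(d,u,v,z)[:2] for u,v in c],np.float32)
    print(n,m.sum(),cv2.minAreaRect(W*1000),np.median(P[m>0][:,2]))
a=cv2.resize(im[165:225,350:420],None,fx=5,fy=5,interpolation=2);b=cv2.resize(im[160:220,215:295],None,fx=5,fy=5,interpolation=2)
save('crop',np.hstack([a,b]))
print(P[195,384],P[188,340],P[195,249],P[254,310])
E
```

```text
Traceback (most recent call last):
ValueError: max() iterable argument is empty
```

```bash
python3 - <<'E'
from h import *
d=snap('top'); im=d['image']; P=cloud(d)
hsv=cv2.cvtColor(im,cv2.COLOR_RGB2HSV)
print(P[195,384],P[188,340],P[195,249],P[254,310],hsv[195,384],hsv[195,249],P[300,300])
a=cv2.resize(im[165:225,350:420],None,fx=5,fy=5,interpolation=2);b=cv2.resize(im[160:220,215:295],None,fx=5,fy=5,interpolation=2)
save('crop',np.hstack([a,b]))
def box(x0,y0,x1,y1,m):
    k=np.zeros(m.shape,np.uint8);k[y0:y1,x0:x1]=m[y0:y1,x0:x1];return k
org=box(370,180,400,210,(hsv[...,0]>8)&(hsv[...,0]<25)&(hsv[...,1]>200)&(hsv[...,2]>150))
blk=box(360,170,410,222,hsv[...,2]<50)
seat=box(220,165,275,225,(hsv[...,1]<60)&(hsv[...,2]>140))
for n,m,z in (('org',org,.042),('blk',blk,.014),('seat',seat,.17)):
    cs=cv2.findContours(m,0,2)[0]
    if not cs: print(n,'none');continue
    c=max(cs,key=cv2.contourArea)[:,0]
    W=np.array([onz(d,u,v,z)[:2] for u,v in c],np.float32)
    print(n,m.sum(),cv2.minAreaRect(W*1000),np.median(P[m>0][:,2]))
E
```

```text
[ 0.5568764  -0.19110302  0.0409166 ] [ 0.57612604 -0.06920207  0.02894008] [0.54524046 0.16248984 0.17173349] [0.39260541 0.01225361 0.05937825] [ 19 230 165] [104  29 186] [ 0.25627939  0.04120592 -0.00600149]
org 89 ((562.29296875, -196.3948974609375), (19.1905460357666, 34.97511291503906), 60.57864761352539) 0.04111729210523296
blk 592 ((554.9494018554688, -191.0033416748047), (64.62277221679688, 112.4248275756836), 63.68832778930664) 0.012622529724075737
seat 1212 ((549.3016357421875, 162.40293884277344), (74.59786224365234, 104.71918487548828), 72.76155090332031) 0.16890042621471935
```

View pics/crop.png

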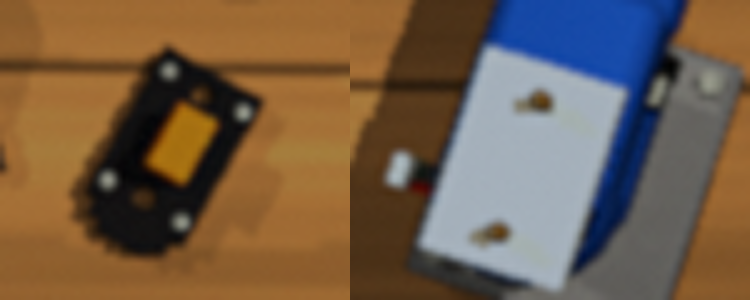

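The crop confirms the larger black/orange sole. Its narrowed end is at lower left, so its front yaw is about -29°. The boot yaw is about -17°, and both pins are visible. I'll move over the sole.

Request:
drive_tool([
  [-0.03,-0.03,-0.006,0,0,0,1],
  [-0.03,-0.03,-0.006,0,0,0,1],
  [-0.03,-0.03,-0.006,0,0,0,1],
  [-0.03,-0.03,-0.006,0,0,0,1],
  [-0.03,-0.03,-0.006,0,0,0,1],
  [-0.03,-0.03,-0.006,0,0,0,1],
  [-0.03,-0.03,0,0,0,0,1],
  [-0.03,-0.03,0,0,0,0,1],
  [-0.03,-0.03,0,0,0,0,1],
  [-0.03,-0.03,0,0,0,0,1],
])

```text
t: 1.2
tcp_pos: [0.4005, 0.1866, 0.2815]
tool_rot: [0.192, 0.981, 0.0, 0.0]
force: [1.3, 0.6, 0.2]
finger_gap: 1.0
gripper_force: 0.0
```

Request:
drive_tool([
  [-0.03,-0.03,0,0,0,0,1],
  [-0.03,-0.03,0,0,0,0,1],
  [-0.03,-0.03,0,0,0,0,1],
  [-0.03,-0.03,0,0,0,0,1],
  [-0.03,-0.03,0.005,0,0,0,1],
  [-0.03,-0.03,0.005,0,0,0,1],
  [-0.03,-0.03,0.01,0,0,0,1],
  [-0.03,-0.03,0.01,0,0,0,1],
  [-0.03,-0.03,0.01,0,0,0,1],
  [-0.02,-0.02,0,0,0,7,1],
])

```text
t: 2.2
tcp_pos: [0.5599, -0.1922, 0.2395]
tool_rot: [0.254, 0.967, 0.0, -0.001]
force: [-0.3, -0.1, 0.6]
finger_gap: 1.0
gripper_force: 0.0
```

```bash
cat >> h.py <<'E'
def comps(m,z,d,amin=20):
    n,l,st,ce=cv2.connectedComponentsWithStats(m.astype(np.uint8))
    return [(st[i,4],ce[i].round(1),onz(d,*ce[i],z).round(4)) for i in range(1,n) if st[i,4]>amin]
def todelta(xyz,yaw=None):
    s=manip.sense();r=R.from_quat(s['tool_rot']);M=r.as_matrix()
    print('tcp',s['tcp_pos'].round(4),'toolx ang',np.degrees(np.arctan2(M[1,0],M[0,0])).round(2),'tilt',M[:,2].round(4),'shift',(M.T@(np.array(xyz)-s['tcp_pos'])).round(4))
E
python3 - <<'E'
from h import *
s=manip.sense();print(s['tcp_pos'],s['q'],s['t'],s['force'])
d=snap('wrist');print(d['fov_y'],d['cx'],d['cy'],d['T'].round(3).tolist()); save('w1',d['image'])
todelta([.56,-.195,.25])
E
```

```text
[ 0.55985955 -0.19222127  0.23954878] [-5.19149672e-01  4.90160923e-01  1.52275107e+00 -4.87217798e-04
  1.13069238e+00 -1.57694094e+00] 2.2 [-0.31884075 -0.09633931  0.63423423]
70.01449408874925 321.2525499663825 199.69303574277092 [[0.49, -0.829, -0.269, 0.492], [0.872, 0.466, 0.152, -0.153], [-0.001, -0.309, 0.951, 0.369], [0.0, 0.0, 0.0, 1.0]]
tcp [ 0.5624 -0.1965  0.2404] toolx ang 150.21 tilt [ 0.0026 -0.0042 -1.    ] shift [ 0.0027  0.0001 -0.0096]
```

View pics/w1.png

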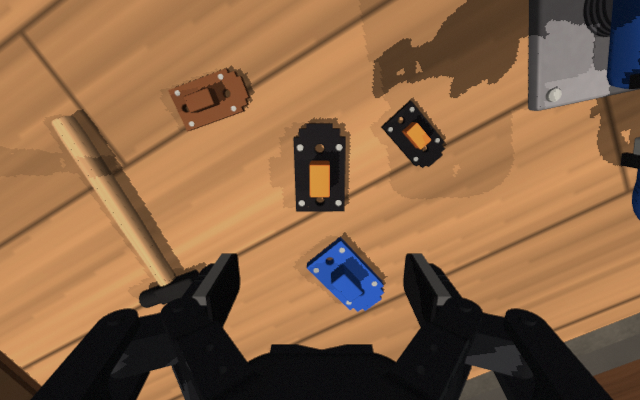

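The sole is at (320,168), with its narrowed end up (y 122), the orange block at (319,180), the screws at the corners and the holes at (320,147) and (320,201). Tool orientation is nearly aligned.

```bash
python3 - <<'E'
from h import *
d=snap('wrist'); im=d['image']; hsv=cv2.cvtColor(im,cv2.COLOR_RGB2HSV)
B=np.zeros(im.shape[:2],bool);B[110:220,285:355]=1
sc=comps(B&(hsv[...,2]>170)&(hsv[...,1]<60),.014,d,8)
for c in sc: print(c)
p=np.array([c[2][:2] for c in sc]); print('screw mean',p.mean(0))
org=B&(hsv[...,0]>8)&(hsv[...,0]<24)&(hsv[...,1]>190)&(hsv[...,2]>200)
c=max(cv2.findContours(org.astype(np.uint8),0,2)[0],key=cv2.contourArea)[:,0]
W=np.array([onz(d,u,v,.042)[:2] for u,v in c],np.float32)*1000
print(cv2.minAreaRect(W), cloud(d)[180,319],cloud(d)[300,250])
todelta([.56,-.195,.25])
E
```

```text
(np.int32(24), array([301.9, 142.7]), array([ 0.5198, -0.1993,  0.014 ]))
(np.int32(24), array([340.9, 142.1]), array([ 0.543 , -0.1573,  0.014 ]))
(np.int32(20), array([303.8, 198.2]), array([ 0.5826, -0.2341,  0.014 ]))
(np.int32(19), array([340.4, 198. ]), array([ 0.606 , -0.1924,  0.014 ]))
screw mean [ 0.56285  -0.195775]
((549.1414794921875, -200.9233856201172), (5.916736125946045, 0.0), 149.64920043945312) [ 0.56499255 -0.20063561  0.04260185] [ 6.86480178e-01 -3.93602985e-01  3.47312364e-04]
tcp [ 0.5613 -0.1937  0.2406] toolx ang 150.6 tilt [ 0.0015 -0.0018 -1.    ] shift [ 0.0005 -0.0017 -0.0094]
```

Request:
drive_tool([
  [-0.002,-0.0015,0.03,0,0,-0.4,1],
  [0,0,0.04,0,0,0,1],
  [0,0,0.04,0,0,0,1],
  [0,0,0.03,0,0,0,1],
  [0,0,0.02,0,0,0,1],
  [0,0,0,0,0,0,1],
  [0,0,0,0,0,0,1],
], newtons=60)

```text
t: 3.0
tcp_pos: [0.5607, -0.1912, 0.0816]
tool_rot: [0.247, 0.969, 0.0, -0.0]
force: [-0.4, 0.2, 0.1]
finger_gap: 0.998
gripper_force: 0.0
```

```bash
python3 - <<'E'
from h import *
todelta([.5625,-.196,.031]); d=snap('wrist'); save('w2',d['image'])
im=d['image']; hsv=cv2.cvtColor(im,cv2.COLOR_RGB2HSV)
for c in comps((hsv[...,2]>150)&(hsv[...,1]<60),.014,d,20): print(c)
E
```

```text
tcp [ 0.5607 -0.1912  0.0816] toolx ang 151.36 tilt [-4.e-04  4.e-04 -1.e+00] shift [-0.0039 -0.0033  0.0506]
(np.int32(82), array([134.7,  46.9]), array([ 0.4063, -0.237 ,  0.014 ]))
(np.int32(70), array([57.8, 76.1]), array([ 0.3959, -0.2907,  0.014 ]))
(np.int32(69), array([162.5, 106.1]), array([ 0.442 , -0.2438,  0.014 ]))
(np.int32(63), array([ 89.1, 132.2]), array([ 0.4317, -0.2976,  0.014 ]))
(np.int32(40), array([521.8, 166.1]), array([ 0.5935, -0.049 ,  0.014 ]))
(np.int32(100), array([282., 176.]), array([ 0.5196, -0.1993,  0.014 ]))
(np.int32(92), array([350.3, 176.7]), array([ 0.5431, -0.1574,  0.014 ]))
(np.int32(39), array([481., 197.]), array([ 0.6016, -0.0814,  0.014 ]))
(np.int32(73), array([285.4, 266.1]), array([ 0.5828, -0.2344,  0.014 ]))
(np.int32(68), array([346.8, 266.5]), array([ 0.6061, -0.1923,  0.014 ]))
(np.int32(51), array([350.9, 337.2]), array([ 0.6694, -0.2206,  0.014 ]))
```

View pics/w2.png

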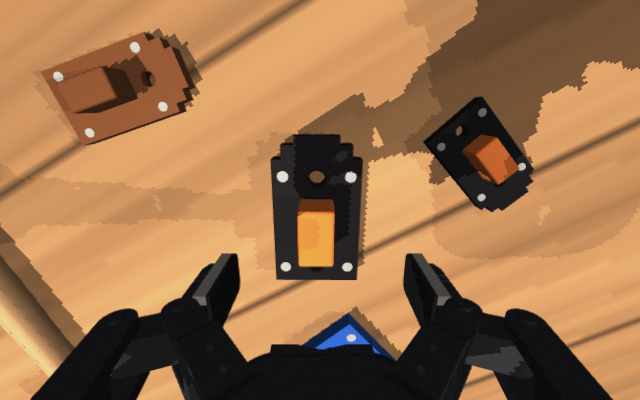

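The sole sits centred between the open fingers (screws at (282,176), (350,177), (285,266) and (347,266)), and the neighbours are clear.

Request:
drive_tool([
  [-0.004,-0.003,0.015,0,0,0.4,1],
  [0,0,0.02,0,0,0,1],
  [0,0,0.015,0,0,0,1],
  [0,0,0,0,0,0,1],
  [0,0,0,0,0,0,1],
])

```text
t: 3.55
tcp_pos: [0.5628, -0.1965, 0.0311]
tool_rot: [0.251, 0.968, 0.0, -0.0]
force: [0.3, 0.4, -0.1]
finger_gap: 1.0
gripper_force: 0.0
```

```bash
python3 - <<'E'
from h import *
todelta([.5627,-.196,.031]); print(manip.sense()['force'])
E
```

```text
tcp [ 0.5628 -0.1965  0.0311] toolx ang 150.89 tilt [-3.e-04  2.e-04 -1.e+00] shift [0.0004 0.0004 0.0001]
[ 0.26282264  0.36757105 -0.13885328]
```

Well centred, so I'll close and lift.

Request:
drive_tool([
  [0,0,0,0,0,0,-1],
  [0,0,0,0,0,0,-1],
  [0,0,0,0,0,0,-1],
  [0,0,0,0,0,0,-1],
  [0,0,0,0,0,0,-1],
  [0,0,0,0,0,0,-1],
  [0,0,0,0,0,0,-1],
  [0,0,0,0,0,0,-1],
], newtons=60)

```text
t: 4.35
tcp_pos: [0.5633, -0.1967, 0.0319]
tool_rot: [0.251, 0.968, -0.0, 0.001]
force: [-0.2, -0.0, 6.0]
finger_gap: 0.267
gripper_force: 60.3
```

Request:
drive_tool([
  [0,0,-0.02,0,0,0,-1],
  [0,0,-0.04,0,0,0,-1],
  [0,0,-0.04,0,0,0,-1],
  [0,0,-0.04,0,0,0,-1],
  [0,0,-0.04,0,0,0,-1],
  [0,0,-0.04,0,0,0,-1],
  [0,0,-0.02,0,0,0,-1],
  [0,0,0,0,0,0,-1],
])

```text
t: 5.15
tcp_pos: [0.5642, -0.1971, 0.2743]
tool_rot: [0.251, 0.968, -0.001, 0.003]
force: [0.2, 0.3, -0.2]
finger_gap: 0.267
gripper_force: 59.6
```

```bash
python3 - <<'E'
from h import *
todelta([.5493,.1624,.28]); s=manip.sense();print(s['force'],s['q'],s['finger_gap'])
d=snap('wrist'); save('w3',d['image'])
im=d['image']; hsv=cv2.cvtColor(im,cv2.COLOR_RGB2HSV); z=s['tcp_pos'][2]-.031+.014
for c in comps((hsv[...,2]>150)&(hsv[...,1]<60),z,d,20): print(c)
E
```

```text
tcp [ 0.5642 -0.1971  0.2743] toolx ang 150.9 tilt [ 0.0057 -0.0032 -1.    ] shift [ 0.1879  0.3068 -0.007 ]
[ 0.20440827  0.33164011 -0.24956072] [-5.22905363e-01  4.56532491e-01  1.47503846e+00  1.19694653e-04
  1.20345089e+00 -1.58583820e+00] 0.2667203300216444
(np.int32(3928), array([549.1,  61.6]), array([ 0.5298, -0.0566,  0.2573]))
(np.int32(80), array([633.4, 137.7]), array([ 0.5847, -0.029 ,  0.2573]))
(np.int32(167), array([276.1, 189.6]), array([ 0.5209, -0.1994,  0.2573]))
(np.int32(35), array([515. , 336.4]), array([ 0.678 , -0.1178,  0.2573]))
(np.int32(63), array([420.5, 376.1]), array([ 0.6799, -0.1837,  0.2573]))
```

View pics/w3.png

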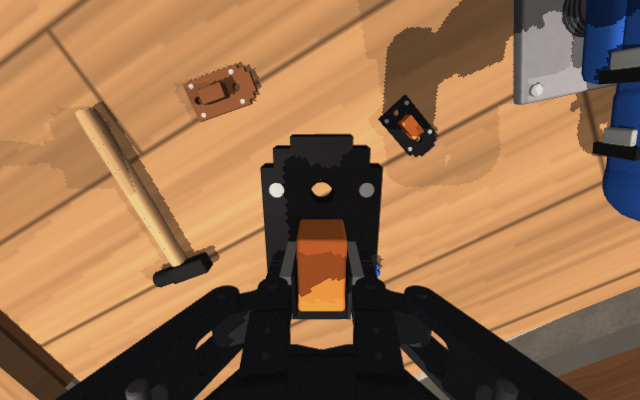

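The sole is held squarely and the back hole shows at (321,190). I'll go beside the seat on the toe side, where the wrist camera looks back at the pins, turning +11.9° on the way.

Request:
drive_tool([
  [0.006,0.02,-0.004,0,0,0,-1],
  [0.006,0.033,-0.004,0,0,0,-1],
  [0.006,0.036,-0.004,0,0,0,-1],
  [0.006,0.036,-0.004,0,0,0,-1],
  [0.006,0.036,-0.004,0,0,0,-1],
  [0.006,0.036,-0.004,0,0,0,-1],
  [0.006,0.036,0,0,0,0,-1],
  [0.006,0.036,0,0,0,0,-1],
  [0.006,0.035,0,0,0,-4,-1],
  [0.006,0.03,0,0,0,-4,-1],
])

```text
t: 6.2
tcp_pos: [0.6699, 0.127, 0.2911]
tool_rot: [0.181, 0.983, -0.001, -0.003]
force: [0.2, 0.3, -1.8]
finger_gap: 0.27
gripper_force: 59.5
```

Request:
drive_tool([
  [0,0,0,0,0,-3.9,-1],
  [0,0,0,0,0,0,-1],
  [0,0,0,0,0,0,-1],
  [0,0,0,0,0,0,-1],
])

```text
t: 6.6
tcp_pos: [0.6703, 0.1243, 0.2938]
tool_rot: [0.151, 0.989, -0.0, -0.001]
force: [0.4, -0.3, -1.9]
finger_gap: 0.268
gripper_force: 59.6
```

```bash
python3 - <<'E'
from h import *
todelta([.5493,.1624,.28]); s=manip.sense();print(s['force'],s['q'],s['finger_gap'])
d=snap('wrist'); save('w4',d['image'])
E
```

```text
tcp [0.6703 0.1243 0.2938] toolx ang 162.68 tilt [-2.6e-03 -2.0e-04 -1.0e+00] shift [0.1268 0.0003 0.0141]
[ 0.43242441 -0.31011415 -1.94429242] [ 1.99131476e-02  5.64668542e-01  1.21930372e+00 -1.21820930e-04
  1.36024978e+00 -1.24854077e+00] 0.2683602223834814
```

View pics/w4.png

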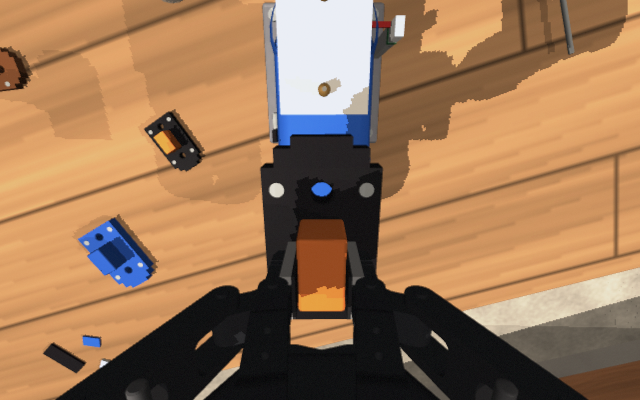

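The seat is ahead, with the front pin at (324,89) and the back pin cut off at the top (324,0). I'll shift 20 mm towards it and measure.

Request:
drive_tool([
  [0.01,0,0,0,0,0,-1],
  [0.01,0,0,0,0,0,-1],
  [0,0,0,0,0,0,-1],
  [0,0,0,0,0,0,-1],
  [0,0,0,0,0,0,-1],
])

```text
t: 7.15
tcp_pos: [0.6519, 0.1311, 0.2957]
tool_rot: [0.15, 0.989, 0.0, 0.0]
force: [-0.2, 0.5, -2.8]
finger_gap: 0.27
gripper_force: 59.6
```

```bash
python3 - <<'E'
from h import *
s=manip.sense(); todelta([.5493,.1624,.28])
d=snap('wrist'); im=d['image']; save('w5',cv2.resize(im[0:220,220:420],None,fx=2.5,fy=2.5,interpolation=2))
hsv=cv2.cvtColor(im,cv2.COLOR_RGB2HSV); M=R.from_quat(s['tool_rot']).as_matrix()
tl=lambda p:(M.T@(np.asarray(p)-s['tcp_pos'])*1000).round(1)
B=np.zeros(im.shape[:2],bool);B[0:140,270:385]=1
white=B&(hsv[...,2]>120)&(hsv[...,1]<50)
for v in range(20,130,15):
    u=np.where(white[v])[0]
    if len(u)>20: print('row',v,u.min(),u.max(),tl(onz(d,u.min()-.5,v,.17)),tl(onz(d,u.max()+.5,v,.17)))
Bp=B.copy();Bp[:,:300]=0;Bp[:,350:]=0
for c in comps(Bp&(hsv[...,0]>5)&(hsv[...,0]<25)&(hsv[...,1]>100),.19,d,8): print('pin',c,tl(c[2]))
z=s['tcp_pos'][2]-.031
for n,u,v,h in (('hole',321.5,190,.014),('scL',276.3,190,.014),('scR',367,190,.014)): print(n,tl(onz(d,u,v,z+h)))
E
```

```text
tcp [0.6519 0.1311 0.2957] toolx ang 162.8 tilt [ 1.e-03 -1.e-04 -1.e+00] shift [ 0.1073 -0.0004  0.0156]
row 20 274 370 [142.5 -36.6 125.5] [142.5  38.8 125.6]
row 35 270 373 [132.2 -40.2 125.6] [132.2  41.8 125.6]
row 50 273 368 [121.6 -38.4 125.6] [121.6  38.4 125.6]
row 65 270 368 [110.6 -41.5 125.6] [110.6  38.9 125.6]
row 80 270 367 [ 99.3 -42.1 125.6] [ 99.4  38.7 125.6]
row 95 270 366 [ 87.7 -42.7 125.6] [ 87.8  38.5 125.6]
row 110 270 366 [ 75.7 -43.4 125.6] [ 75.8  39.1 125.6]
row 125 270 365 [ 63.4 -44.1 125.6] [ 63.4  38.8 125.6]
pin (np.int32(166), array([322.5,  20.9]), array([0.5216, 0.173 , 0.19  ])) [137.    1.5 105.6]
pin (np.int32(81), array([322.4, 114.7]), array([0.5832, 0.1539, 0.19  ])) [ 72.5   1.5 105.6]
hole [36.5  0.8 17. ]
scL [ 36.4 -23.2  17. ]
scR [36.5 25.  17. ]
```

View pics/w5.png

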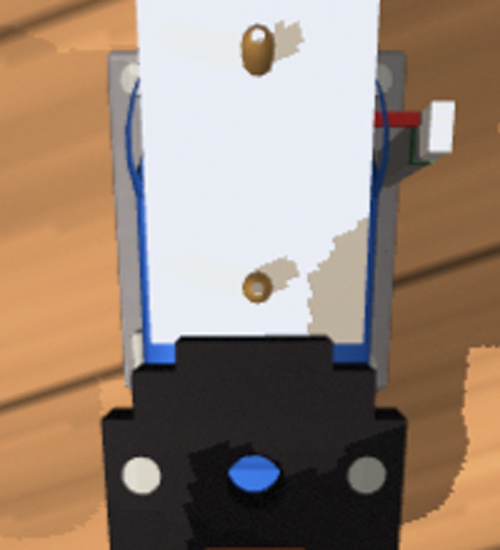

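In w5 the front pin is at (322.5,115), almost straight under the camera, and the back pin's tip is at (323,14). Both pins line up with the sole's hole and the yaw matches. The target is 106 mm along tool x and 0.7 mm along y, which is TCP (0.5508, 0.1631).

Request:
drive_tool([
  [0.016,0.0007,0,0,0,0,-1],
  [0.02,0,0,0,0,0,-1],
  [0.025,0,0,0,0,0,-1],
  [0.025,0,0,0,0,0,-1],
  [0.015,0,0,0,0,0,-1],
  [0.005,0,0,0,0,0,-1],
  [0,0,0,0,0,0,-1],
  [0,0,0,0,0,0,-1],
  [0,0,0,0,0,0,-1],
  [0,0,0,0,0,0,-1],
])

```text
t: 8.2
tcp_pos: [0.5515, 0.1628, 0.2952]
tool_rot: [0.15, 0.989, -0.0, 0.0]
force: [0.9, -0.5, -1.6]
finger_gap: 0.266
gripper_force: 59.6
```

Request:
drive_tool([
  [0,0,0.02,0,0,0,-1],
  [0,0,0.02,0,0,0,-1],
  [0,0,0.015,0,0,0,-1],
  [0,0,0,0,0,0,-1],
  [0,0,0,0,0,0,-1],
  [0,0,0,0,0,0,-1],
])

```text
t: 8.8
tcp_pos: [0.5516, 0.1631, 0.2413]
tool_rot: [0.15, 0.989, 0.0, 0.001]
force: [-0.2, -0.6, -2.0]
finger_gap: 0.269
gripper_force: 59.6
```

```bash
python3 - <<'E'
from h import *
todelta([.5508,.1631,.235]); s=manip.sense();print(s['force'])
d=snap('wrist'); save('w6',cv2.resize(d['image'][60:360,170:470],None,fx=2,fy=2))
E
```

```text
tcp [0.5516 0.1631 0.2413] toolx ang 162.79 tilt [ 2.1e-03  2.0e-04 -1.0e+00] shift [ 0.0008 -0.0002  0.0063]
[-0.16048127 -0.59813047 -1.98652828]
```

View pics/w6.png

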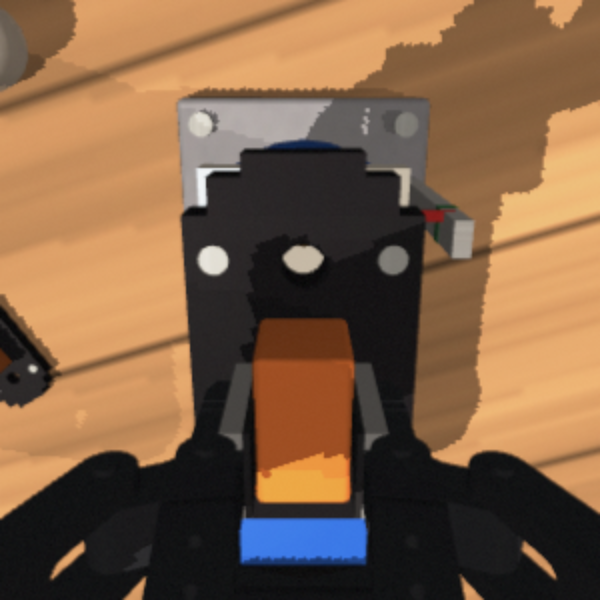

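The sole is over the seat, the white seat corners show symmetrically at (205,185) and (403,185), and the hole is over the seat at (303,260). I'll correct by 0.8 mm and start lowering onto the pins.

Request:
drive_tool([
  [0.0008,0,0.01,0,0,0,-1],
  [0,0,0.008,0,0,0,-1],
  [0,0,0.005,0,0,0,-1],
  [0,0,0.003,0,0,0,-1],
  [0,0,0,0,0,0,-1],
  [0,0,0,0,0,0,-1],
])

```text
t: 9.45
tcp_pos: [0.55, 0.1633, 0.2142]
tool_rot: [0.15, 0.989, -0.0, -0.0]
force: [1.2, 0.1, -2.0]
finger_gap: 0.271
gripper_force: 59.6
```

No load with the sole 10 mm below the pin tips, so both pins have entered. Continuing.

Request:
drive_tool([
  [0,0,0.004,0,0,0,-1],
  [0,0,0.003,0,0,0,-1],
  [0,0,0.003,0,0,0,-1],
  [0,0,0,0,0,0,-1],
  [0,0,0,0,0,0,-1],
])

```text
t: 9.95
tcp_pos: [0.5501, 0.1634, 0.2043]
tool_rot: [0.15, 0.989, 0.0, 0.0]
force: [1.1, -0.1, -2.2]
finger_gap: 0.269
gripper_force: 59.7
```

Request:
drive_tool([
  [0,0,0.003,0,0,0,-1],
  [0,0,0.002,0,0,0,-1],
  [0,0,0,0,0,0,-1],
  [0,0,0,0,0,0,-1],
  [0,0,0,0,0,0,-1],
])

```text
t: 10.45
tcp_pos: [0.5501, 0.1634, 0.1996]
tool_rot: [0.15, 0.989, 0.0, 0.0]
force: [0.7, 0.6, 1.0]
finger_gap: 0.269
gripper_force: 59.9
```

Seated at about TCP z 0.202, and the spring is now loading. I'll press on.

Request:
drive_tool([
  [0,0,0.002,0,0,0,-1],
  [0,0,0.002,0,0,0,-1],
  [0,0,0.002,0,0,0,-1],
  [0,0,0,0,0,0,-1],
  [0,0,0,0,0,0,-1],
  [0,0,0,0,0,0,-1],
  [0,0,0,0,0,0,-1],
  [0,0,0,0,0,0,-1],
])

```text
t: 11.25
tcp_pos: [0.5501, 0.1634, 0.1943]
tool_rot: [0.15, 0.989, 0.0, 0.0]
force: [-1.1, 0.4, 8.0]
finger_gap: 0.268
gripper_force: 60.7
```

```bash
python3 - <<'E'
from h import *
for i in range(4):
    d=snap('wrist'); s=manip.sense(); print(s['t'],s['tcp_pos'].round(4),s['force'].round(2),s['ft_torque'].round(2))
d=snap('scene'); P=cloud(d)
save('s2',cv2.resize(d['image'][180:310,240:400],None,fx=5,fy=4.6,interpolation=2))
todelta([.55,.1634,.19])
E
```

```text
11.3 [0.5501 0.1634 0.1943] [-0.63 -0.57  7.12] [-0.03  0.25 -0.04]
11.35 [0.5501 0.1633 0.1943] [-1.26 -0.19  7.09] [-0.08  0.18  0.01]
11.4 [0.5501 0.1634 0.1943] [-0.96 -0.14  7.81] [-0.04  0.17  0.04]
11.45 [0.5501 0.1634 0.1943] [-1.49  0.13  7.63] [-0.04  0.19 -0.05]
tcp [0.5501 0.1634 0.1943] toolx ang 162.8 tilt [ 9.e-04  0.e+00 -1.e+00] shift [ 0.0001 -0.      0.0043]
```

View pics/s2.png

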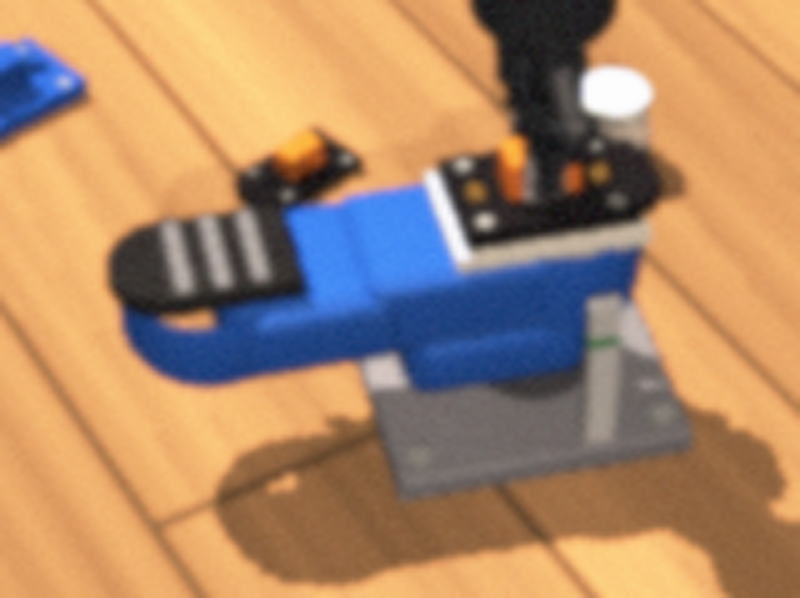

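The sole lies flush on the seat with both brass pins showing in its holes, (475,190) and (598,172). The load is about 9.5 N, so I'll add 2.3 mm.

Request:
drive_tool([
  [0,0,0.001,0,0,0,-1],
  [0,0,0.0013,0,0,0,-1],
  [0,0,0,0,0,0,-1],
  [0,0,0,0,0,0,-1],
  [0,0,0,0,0,0,-1],
  [0,0,0,0,0,0,-1],
  [0,0,0,0,0,0,-1],
  [0,0,0,0,0,0,-1],
  [0,0,0,0,0,0,-1],
  [0,0,0,0,0,0,-1],
])

```text
t: 12.5
tcp_pos: [0.5501, 0.1634, 0.1924]
tool_rot: [0.15, 0.989, 0.0, 0.001]
force: [-1.9, 0.1, 9.8]
finger_gap: 0.269
gripper_force: 61.0
```

```bash
python3 - <<'E'
from h import *
F=[]
for i in range(6):
    d=snap('wrist'); s=manip.sense(); F.append(s['force'])
f=np.mean(F,0); print(s['t'],s['tcp_pos'],f,s['finger_gap'])
if 8.8<f[2]<12.5: print(manip.sign_off())
E
```

```text
12.8 [0.55007105 0.16337034 0.19237709] [-1.93930855 -0.1757567   9.86817308] 0.26360710882073646
the job is handed in; nothing more can be done
None
```

The heel sole lies flush on the white seat over both brass pins, narrowed end to the back, and the arm is holding it down with about 12 N on the boot (9.9 N at the wrist plus about 2 N of sole weight); the job was handed in at 12.8 s.

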